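# Shut a row of flip-top sample vials with one fingertip run

## Task

Shut the five orange flip-top lids by running your closed fingertips along the row of vials, starting from the end of the row on the lids' hinge side and skimming just above the height of a shut lid, so that the lids fold over one after another along the row, and leave every lid lying flat on its vial. Keep the touch light; the vials stay standing in their holes, none is lifted out, and the amber bottles beside them and everything else on the bench are left alone.

Things in the scene. Friction and masses are not known exactly. Their poses are not given: they have to be found in the camera images.
- rack: Fixed pale metal vial block, 248 x 104 mm, 50 mm high, at any angle on the bench, with two rows of five blind holes of 28.7 mm, 44 mm deep, pitch 46 mm, rows 48 mm apart. Origin: centre of its underside; x runs along the rows, z up. Row y = -24 mm: the five flip-top vials (vial1 at x = +92 mm to vial5 at x = -92 mm). Row y = +24 mm: three amber bottles.
- vial1: White flip-top vial 1 of 5 (1 stands at the end that the hinges face), loose in its hole with 0.35 mm of play, 28 mm diameter, about 70 g, rim 60 mm above its underside. Origin: centre of its underside, 6 mm above the bench; z up; x points level from the vial's axis to the lid's hinge, along the row within about 9 degrees, the same way as the rack's x.
- lid1 (a joint): Angle of vial1's orange lid, rad: 0 shut flat on the rim, 1.57 upright, stop 1.9; starts 1.35 to 1.85. Hinge line level, 16 mm from the vial's axis on its x side, 60 mm above its underside. Lid: bevelled 31 mm disc, 4 mm thick; shut, its top is 70 mm above the bench. Stiff hinge (0.006 N m): the lid stays where left. Pushed on its outer face from the hinge side it folds shut.
- lid1_tab (a point): Top of the outer end of the thumb tab of vial1's lid, 36.5 mm from the hinge line on the side away from the hinge; with the lid shut it is 64 mm above the vial's underside and 20.5 mm from its axis.
- vial2: White flip-top vial 2 of 5 (1 stands at the end that the hinges face), loose in its hole with 0.35 mm of play, 28 mm diameter, about 70 g, rim 60 mm above its underside. Origin: centre of its underside, 6 mm above the bench; z up; x points level from the vial's axis to the lid's hinge, along the row within about 9 degrees, the same way as the rack's x.
- lid2 (a joint): Angle of vial2's orange lid, rad: 0 shut flat on the rim, 1.57 upright, stop 1.9; starts 1.35 to 1.85. Hinge line level, 16 mm from the vial's axis on its x side, 60 mm above its underside. Lid: bevelled 31 mm disc, 4 mm thick; shut, its top is 70 mm above the bench. Stiff hinge (0.006 N m): the lid stays where left. Pushed on its outer face from the hinge side it folds shut.
- lid2_tab (a point): Top of the outer end of the thumb tab of vial2's lid, 36.5 mm from the hinge line on the side away from the hinge; with the lid shut it is 64 mm above the vial's underside and 20.5 mm from its axis.
- vial3: White flip-top vial 3 of 5 (1 stands at the end that the hinges face), loose in its hole with 0.35 mm of play, 28 mm diameter, about 70 g, rim 60 mm above its underside. Origin: centre of its underside, 6 mm above the bench; z up; x points level from the vial's axis to the lid's hinge, along the row within about 9 degrees, the same way as the rack's x.
- lid3 (a joint): Angle of vial3's orange lid, rad: 0 shut flat on the rim, 1.57 upright, stop 1.9; starts 1.35 to 1.85. Hinge line level, 16 mm from the vial's axis on its x side, 60 mm above its underside. Lid: bevelled 31 mm disc, 4 mm thick; shut, its top is 70 mm above the bench. Stiff hinge (0.006 N m): the lid stays where left. Pushed on its outer face from the hinge side it folds shut.
- lid3_tab (a point): Top of the outer end of the thumb tab of vial3's lid, 36.5 mm from the hinge line on the side away from the hinge; with the lid shut it is 64 mm above the vial's underside and 20.5 mm from its axis.
- vial4: White flip-top vial 4 of 5 (1 stands at the end that the hinges face), loose in its hole with 0.35 mm of play, 28 mm diameter, about 70 g, rim 60 mm above its underside. Origin: centre of its underside, 6 mm above the bench; z up; x points level from the vial's axis to the lid's hinge, along the row within about 9 degrees, the same way as the rack's x.
- lid4 (a joint): Angle of vial4's orange lid, rad: 0 shut flat on the rim, 1.57 upright, stop 1.9; starts 1.35 to 1.85. Hinge line level, 16 mm from the vial's axis on its x side, 60 mm above its underside. Lid: bevelled 31 mm disc, 4 mm thick; shut, its top is 70 mm above the bench. Stiff hinge (0.006 N m): the lid stays where left. Pushed on its outer face from the hinge side it folds shut.
- lid4_tab (a point): Top of the outer end of the thumb tab of vial4's lid, 36.5 mm from the hinge line on the side away from the hinge; with the lid shut it is 64 mm above the vial's underside and 20.5 mm from its axis.
- vial5: White flip-top vial 5 of 5 (1 stands at the end that the hinges face), loose in its hole with 0.35 mm of play, 28 mm diameter, about 70 g, rim 60 mm above its underside. Origin: centre of its underside, 6 mm above the bench; z up; x points level from the vial's axis to the lid's hinge, along the row within about 9 degrees, the same way as the rack's x.
- lid5 (a joint): Angle of vial5's orange lid, rad: 0 shut flat on the rim, 1.57 upright, stop 1.9; starts 1.35 to 1.85. Hinge line level, 16 mm from the vial's axis on its x side, 60 mm above its underside. Lid: bevelled 31 mm disc, 4 mm thick; shut, its top is 70 mm above the bench. Stiff hinge (0.006 N m): the lid stays where left. Pushed on its outer face from the hinge side it folds shut.
- lid5_tab (a point): Top of the outer end of the thumb tab of vial5's lid, 36.5 mm from the hinge line on the side away from the hinge; with the lid shut it is 64 mm above the vial's underside and 20.5 mm from its axis.
- amber1: Amber glass screw-cap bottle with black cap, 27 mm diameter, 75 mm tall, loose in the rack's other row, 48 mm beside the row of flip-top vials; its top is 81 mm above the bench. To be left alone. Origin at the centre of its underside.
- amber2: Amber glass screw-cap bottle with black cap, 27 mm diameter, 75 mm tall, loose in the rack's other row, 48 mm beside the row of flip-top vials; its top is 81 mm above the bench. To be left alone. Origin at the centre of its underside.
- amber3: Amber glass screw-cap bottle with black cap, 27 mm diameter, 75 mm tall, loose in the rack's other row, 48 mm beside the row of flip-top vials; its top is 81 mm above the bench. To be left alone. Origin at the centre of its underside.
- wash_bottle: Squeeze wash bottle, white with red cap and bent spout, 72 mm diameter, 198 mm tall, loose on the bench. To be left alone. Origin at the centre of its underside.
- beaker: Empty glass beaker, 68 mm diameter, 90 mm tall, loose on the bench. To be left alone. Origin at the centre of its underside.
- flask: Round-bottomed glass flask, 80 mm diameter, on a 104 mm cork ring, together 112 mm tall, loose on the bench. To be left alone. Origin at the centre of the ring's underside.
- jar: Glass jar with blue lid, 60 mm diameter, 85 mm tall, loose near the bench's far edge. To be left alone. Origin at the centre of its underside.
- spatula: Black-handled spatula, 180 mm long, lying on the bench. To be left alone.

How it is judged:
On the way, in this order (a step that is already met when the one before it is completed fails the run):
1. the lid of vial1 is folded over (below 0.9 rad), in its turn along the row (value of joint lid1 below 0.9 rad), for 0.05 s.
2. the lid of vial2 is folded over (below 0.9 rad), in its turn along the row (value of joint lid2 below 0.9 rad), for 0.05 s.
3. the lid of vial3 is folded over (below 0.9 rad), in its turn along the row (value of joint lid3 below 0.9 rad), for 0.05 s.
4. the lid of vial4 is folded over (below 0.9 rad), in its turn along the row (value of joint lid4 below 0.9 rad), for 0.05 s.
5. the lid of vial5 is folded over (below 0.9 rad), in its turn along the row (value of joint lid5 below 0.9 rad), for 0.05 s.
At the end, for the whole second after the job is handed in: All five lids within 0.1 rad of shut (tab less than about 4 mm up), folded over in order from vial1 to vial5; every vial (at rest) and amber bottle upright in its hole in the rack; all else on the bench within 12 mm of its start (value of joint each of lid1, lid2, lid3, lid4, lid5 below 0.1 rad and height (world z) of each of vial1, vial2, vial3, vial4, vial5, amber1, amber2, amber3 below 0.01 m and angle between each of vial1, vial2, vial3, vial4, vial5, amber1, amber2, amber3's own z axis and vertical below 0.1 rad and linear speed of each of vial1, vial2, vial3, vial4, vial5 below 0.03 m/s and distance of each of wash_bottle, beaker, flask, jar, spatula from where it was at the start of the episode below 0.012 m); the robot touches nothing.
It fails at once if a flip-top vial is lifted more than 12 mm out of its seat or tipped over (height (world z) of any of vial1, vial2, vial3, vial4, vial5 above 0.018 m or angle between any of vial1, vial2, vial3, vial4, vial5's own z axis and vertical above 0.3 rad).
It fails at once if the robot presses or pushes a flip-top vial, or its lid, with more than 35 N (contact force between any of the arm, the fingers and vial1 above 35 N or contact force between any of the arm, the fingers and vial2 above 35 N or contact force between any of the arm, the fingers and vial3 above 35 N or contact force between any of the arm, the fingers and vial4 above 35 N or contact force between any of the arm, the fingers and vial5 above 35 N).
It fails at once if an amber bottle is moved more than 10 mm or tipped (distance of any of amber1, amber2, amber3 from where it was at the start of the episode above 0.01 m or angle between any of amber1, amber2, amber3's own z axis and vertical above 0.3 rad).
It fails at once if another thing on the bench is moved more than 12 mm (distance of any of wash_bottle, beaker, flask, jar, spatula from where it was at the start of the episode above 0.012 m).
It also fails if it takes over 58 s, if anything falls off the work surface, if the arm or the gripper's body presses on something with over 40 N, if the wrist force passes 120 N, or if a joint passes its speed limit or range.

## Robot

A 6-joint arm with a two-finger parallel gripper is mounted at the origin on the work surface. World frame = base frame: x ahead of the robot, y to its left, z up, the work surface at z = 0. Lengths are in m, angles in rad, forces in N, time in s.
With the tool pointing down it reaches from about 0.325 to 0.925 m from the base axis. Payload 3.1 kg.
Tool frame: the origin (TCP) lies midway between the tips of the shut fingers; the grasp point (between the pads) lies r.tcp_to_grasp behind it (r.tcp_to_grasp is the distance from the TCP to the grasp point, in m); z points along the fingers, y is the direction in which the jaws open and shut (so a half turn about z gives the same grasp; the last joint's range is limited). The gripper opens to 85 mm and grips with 20 to 120 N. Pads are 22 mm wide; open, the fingers measure 114 mm over their backs; the gripper's body (76 mm by 85 mm) begins 54 mm behind the grasp point. The pads swing forward as they close: fully open they stand 13 mm farther back than shut.
Start: joints at [-1.3, 0.217, 1.613, -0, 1.311, -0.112], TCP at [0.233, -0.58, 0.231] pointing down, gripper open.
Joint ranges: [-2.75, 2.75], [-0.78, 2.1], [0.31, 2.55], [-1.13, 4.27], [0.13, 2.63], [-2.58, 2.58]. Speed limits (rad/s): [2.79, 2.79, 3.14, 3.14, 3.14, 3.14].

## Interface

Orientations are given as a unit quaternion [x, y, z, w].
In Python, from workcell import r, camera, ticket gives the robot as it stands.
- The arm moves only by the shell command python3 -m handwheel 'ROWS' [OPENING]. ROWS is JSON, a list of rows, each an object with "delta_pos": the shift along the tool's x, y, z in units of 0.03 m (1.0 is 0.03 m), a list of three; "dr": the turn, a rotation vector about the tool's x, y, z in units of 0.12 rad (1.0 is 0.12 rad), a list of three. In form: [{"delta_pos": [dx, dy, dz], "dr": [wx, wy, wz]}, ...]. A call has 1 to 12 rows; each row shifts and turns the commanded pose from where the row before left it, along the tool's axes as they then stand; what a row does not reach is not made up. A row lasts 1/12 s, in which the tool goes at most 41.7 mm and 7.16 degrees, less where a joint would pass 70% of its speed; a pose out of reach is approached as far as the arm can. A call with a number of a shift or a turn outside -1 to 1 is refused whole. A call with a gripper value outside its range is refused whole. OPENING is the closure in counts, from 0 (fully open) to 255 (shut), set as the call begins (- or left out, the last holds). The fingers move at their own pace and stop on an object; the grip force is fixed at half the most. Time passes only in rows, so rows that do not move let the fingers close. It gives the time, the measured TCP pose, the force and the opening at its end, in the units of the state.
- r.observe(): the state, without advancing time (a new reading comes with each control period).
- camera(name): name is "scene" or "top" or "wrist"; returns a dict with "img" (400x640x3 uint8, red, green, blue), "mtx" (3x3 intrinsics, pixels), "world_from_camera" (4x4, takes a point from camera to world coordinates). Camera axes: x right, y down, z forward; pixel columns grow to the right and rows downward; lengths in m; the calibration is good to about 2 mm. A picture is of the moment at which its call begins. There is no depth.
- ticket.hand_in(): hands the job in, once; it reports no verdict.
The state is a dict: "t": time; "qpos": joint angles; "joint_vel": joint speeds; "tau": joint torques, N m; "eef_pos": TCP position; "orientation": TCP orientation; "contact_force": force on the tool from outside, world axes, zero at the start; "torque": the same for the moment, N m; "grip_width": opening from 0.0 (shut) to 1.0 (fully open).
Only numpy, scipy, OpenCV 4.12 (cv2) and the standard library are available. Lean on these libraries where they do the work, as an engineer would, in place of code of your own. Each camera call takes 0.05 s, during which the arm holds its last target. There are 200 camera calls.

## Working session

There is one attempt and no reset: what is moved stays moved. The work goes in short steps, Python scripts to look and compute and a shell command to move; the robot and the scene stay as the last step left them, time stands still between calls to the robot, and variables do not carry over. Pictures are saved under pics/ and viewed, about 8 in all and at most 12, crops included, and the job is handed in when it is done.

```bash
mkdir -p pics; python3 - <<'E'
from workcell import r,camera
import cv2,numpy as np
for n in("top","scene"):
    c=camera(n);cv2.imwrite(f"pics/{n}0.png",c["img"][:,:,::-1]);np.savez(f"{n}0.npz",**c)
    print(n,c["mtx"].round(1).tolist(),c["world_from_camera"].round(3).tolist())
print(r.observe(),r.tcp_to_grasp)
E
```

```text
top [[396.0, 0.0, 322.7], [0.0, 396.0, 201.6], [0.0, 0.0, 1.0]] [[-0.001, -0.992, 0.124, 0.419], [-1.0, 0.004, 0.024, -0.013], [-0.024, -0.124, -0.992, 1.324], [0.0, 0.0, 0.0, 1.0]]
scene [[471.7, 0.0, 316.1], [0.0, 471.7, 198.8], [0.0, 0.0, 1.0]] [[0.136, 0.572, -0.809, 1.639], [0.991, -0.094, 0.1, -0.147], [-0.018, -0.815, -0.579, 0.877], [0.0, 0.0, 0.0, 1.0]]
{'t': 0.1, 'qpos': array([-1.30021350e+00,  2.17666181e-01,  1.61479727e+00, -1.27214883e-05,
        1.31130829e+00, -1.12188816e-01]), 'joint_vel': array([-0.00054564, -0.00173712, -0.00490023,  0.00095486, -0.00072006,
       -0.00082333]), 'tau': array([-3.12087532e-04, -3.98074687e+01, -3.04970884e+01, -1.07025573e-04,
        4.20287572e-03,  2.33040083e-05]), 'eef_pos': array([ 0.23325637, -0.57903904,  0.23009431]), 'orientation': array([ 9.81740673e-01,  1.90221093e-01, -9.23249206e-05, -1.08563915e-03]), 'contact_force': array([-0.15318585, -1.32432229, -0.1383761 ]), 'torque': array([-0.01778853,  0.01161998, -0.02987819]), 'grip_width': 0.997325263474555} 0.0187
```

View pics/top0.png

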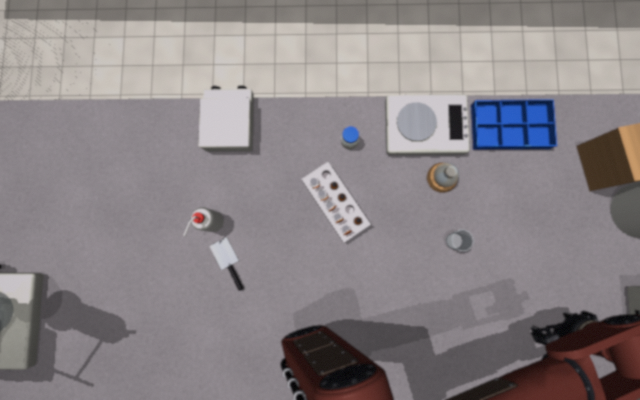

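View pics/scene0.png

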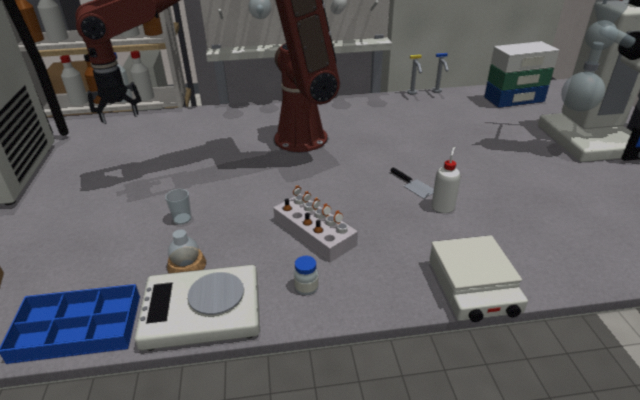

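The top view shows the rack with corners near (303,178), (329,162), (371,225) and (345,242), and the flip-top row on its left side. I'll enlarge both views.

```bash
python3 - <<'E'
import cv2,numpy as np
a=cv2.imread("pics/top0.png")[155:250,290:385];b=cv2.imread("pics/scene0.png")[178:262,265:365]
a=cv2.resize(a,(400,400),interpolation=3);b=cv2.resize(b,(400,336),interpolation=3);b=cv2.copyMakeBorder(b,0,64,0,0,0)
cv2.imwrite("pics/crop0.png",np.hstack([a,b]))
E
```

```text
(no output)
```

View pics/crop0.png

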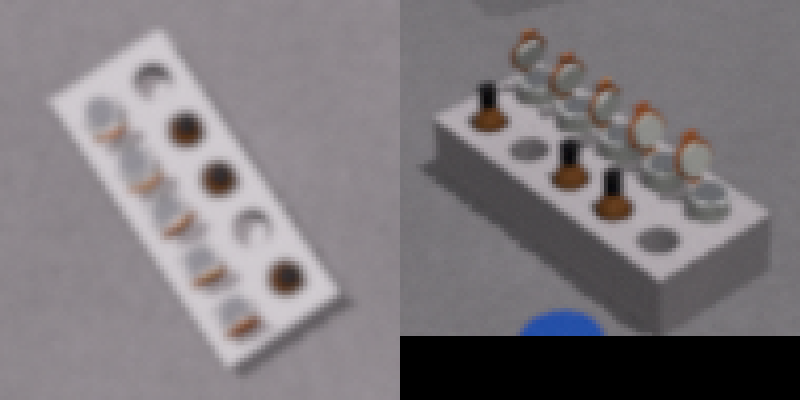

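Row 1 crop (top view): the rack top's corners are at (160,30), (48,98), (235,370) and (340,292). The lids stand on the lower-right, robot-side of each vial, and the scene view confirms this. So vial1 is at the lower-right end near (240,310), and rack +x points towards the robot.

```bash
cat > h.py <<'E'
import numpy as np
from scipy.spatial.transform import Rotation as R
from scipy.optimize import least_squares
def proj(c,P):
    T=np.linalg.inv(c["world_from_camera"]);q=np.atleast_2d(P)@T[:3,:3].T+T[:3,3];q=q@np.array(c["mtx"]).T
    return q[:,:2]/q[:,2:]
def rk(p,P):
    P=np.atleast_2d(P);return np.c_[P[:,:2]@np.array([[np.cos(p[2]),np.sin(p[2])],[-np.sin(p[2]),np.cos(p[2])]])+p[:2],P[:,2]]
def to_rows(o,target,yaw_axis=None):
    Rm=R.from_quat(o["orientation"]);d=Rm.inv().apply(np.array(target)-o["eef_pos"]);return d/0.03
E
python3 - <<'E'
from h import *
ct=dict(np.load("top0.npz"));cs=dict(np.load("scene0.npz"))
k=[(.124,.052,.05),(-.124,.052,.05),(-.124,-.052,.05),(.124,-.052,.05)]
pt=np.array([(340,292),(160,30),(48,98),(235,370)])*95/400+[290,155]-.4
ps=np.array([(435,118),(660,278),(769,212)]); ps=np.c_[(ps[:,0]-400)/4+265,ps[:,1]/4+178]
ks=[k[0],k[1],k[2]]
hol=np.array([(-.092,.024,.05),(.046,.024,.05)]);ph=np.array([[658,240],[530,149]]);ph=np.c_[(ph[:,0]-400)/4+265,ph[:,1]/4+178]
for w in((1,0),(0,1),(1,1)):
    f=lambda p:np.r_[w[0]*(proj(ct,rk(p,k))-pt).ravel(),w[1]*(proj(cs,rk(p,np.vstack([ks,hol])))-np.vstack([ps,ph])).ravel()]
    s=least_squares(f,[.42,-.05,-2.5]);print(w,s.x,s.fun.round(1))
p=s.x
for x in(.19,.092,.046,0,-.046,-.092,-.15):print(x,rk(p,(x,-.024,.08)).round(4))
from workcell import r
o=r.observe();M=R.from_quat(o["orientation"]);print(M.as_matrix().round(3))
E
```

```text
(1, 0) [ 0.57977212 -0.02554608 -2.54769186] [ 0.7 -0.2  0.1 -0.4  0.4  1.  -1.1 -0.5 -0.  -0.  -0.   0.  -0.  -0.
 -0.  -0.  -0.  -0. ]
(0, 1) [ 0.58056635 -0.02324646 -2.55875944] [-0.  -0.  -0.  -0.  -0.   0.  -0.  -0.  -0.5 -0.5 -0.   0.6  0.6  0.2
  0.1 -0.3 -0.2 -0.3]
(1, 1) [ 0.58017867 -0.02430127 -2.55052046] [ 0.2 -0.2 -0.2 -0.5  0.1  0.8 -1.6 -0.6 -1.  -0.3 -0.1  0.5  0.3 -0.1
 -0.1 -0.4 -0.6 -0.3]
0.19 [[ 0.409  -0.1103  0.08  ]]
0.092 [[ 0.4904 -0.0556  0.08  ]]
0.046 [[ 0.5286 -0.03    0.08  ]]
0 [[ 0.5668 -0.0044  0.08  ]]
-0.046 [[0.605  0.0213 0.08  ]]
-0.092 [[0.6432 0.0469 0.08  ]]
-0.15 [[0.6914 0.0792 0.08  ]]
[[ 0.928  0.373 -0.001]
 [ 0.373 -0.928  0.002]
 [ 0.    -0.002 -1.   ]]
```

Both cameras agree to about 2 mm: rack centre (0.580, -0.024), sweep yaw 0.591 rad. I'll close the gripper, turn the tool's x axis along the sweep, and go to the hinge-side end while staying high.

```bash
python3 -m handwheel '[{"delta_pos":[0,0,0],"dr":[0,0,-0.6]},{"delta_pos":[0,0,0],"dr":[0,0,-0.6]},{"delta_pos":[0,0,0],"dr":[0,0,-0.54]},{"delta_pos":[0.75,-0.54,0],"dr":[0,0,0]},{"delta_pos":[0.75,-0.54,0],"dr":[0,0,0]},{"delta_pos":[0.75,-0.54,0],"dr":[0,0,0]},{"delta_pos":[0.75,-0.54,0],"dr":[0,0,0]},{"delta_pos":[0.75,-0.54,0],"dr":[0,0,0]},{"delta_pos":[0.75,-0.54,0],"dr":[0,0,0]},{"delta_pos":[0.75,-0.54,0],"dr":[0,0,0]},{"delta_pos":[0.75,-0.54,0],"dr":[0,0,0]},{"delta_pos":[0.75,-0.54,0],"dr":[0,0,0]}]' 255
python3 -m handwheel '[{"delta_pos":[0.75,-0.54,0],"dr":[0,0,0]},{"delta_pos":[0.75,-0.54,0],"dr":[0,0,0]},{"delta_pos":[0.75,-0.54,0],"dr":[0,0,0]},{"delta_pos":[0.75,-0.54,0],"dr":[0,0,0]},{"delta_pos":[0.75,-0.54,0],"dr":[0,0,0]},{"delta_pos":[0.75,-0.54,0],"dr":[0,0,0]},{"delta_pos":[0.75,-0.54,0],"dr":[0,0,0]},{"delta_pos":[0.75,-0.54,0],"dr":[0,0,0]},{"delta_pos":[0.75,-0.54,0],"dr":[0,0,0]},{"delta_pos":[0,0,0],"dr":[0,0,0]},{"delta_pos":[0,0,0],"dr":[0,0,0]},{"delta_pos":[0,0,0],"dr":[0,0,0]}]'
python3 - <<'E'
from h import *
from workcell import r,camera
import cv2
o=r.observe();M=R.from_quat(o["orientation"]).as_matrix();print(M.round(4),to_rows(o,(.409,-.1103,.10)))
c=camera("wrist");np.savez("w1.npz",**c);cv2.imwrite("pics/w1.png",c["img"][:,:,::-1])
E
```

```text
t: 1.1
eef_pos: [0.3202, -0.3441, 0.2307]
orientation: [0.957, 0.291, -0.0, -0.0]
contact_force: [-0.3, -0.2, -0.1]
grip_width: -0.003
t: 2.1
eef_pos: [0.4067, -0.112, 0.231]
orientation: [0.956, 0.292, -0.0, 0.0]
contact_force: [0.3, -0.5, -0.4]
grip_width: 0.004
[[ 8.297e-01  5.582e-01 -8.000e-04]
 [ 5.582e-01 -8.297e-01 -4.000e-04]
 [-9.000e-04 -1.000e-04 -1.000e+00]] [ 1.00678538e-01 -4.09389895e-03  4.36622435e+00]
```

View pics/w1.png

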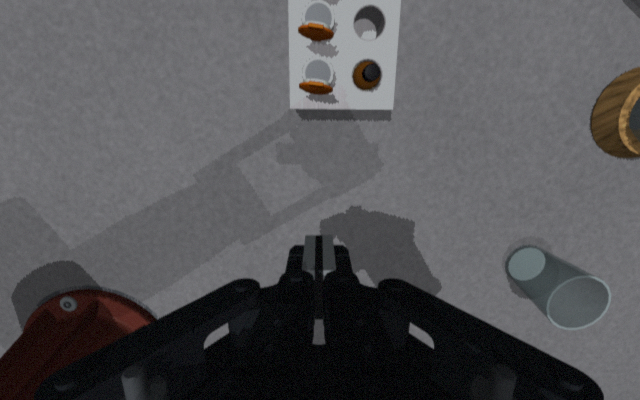

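The wrist view shows the vial row (columns about 317, rows 20 and 75) straight ahead of the closed fingers (column 318), and aligned with them. I'll descend.

```bash
python3 -m handwheel '[{"delta_pos":[0.1,0,0.5],"dr":[0,0,0]},{"delta_pos":[0,0,0.5],"dr":[0,0,0]},{"delta_pos":[0,0,0.5],"dr":[0,0,0]},{"delta_pos":[0,0,0.5],"dr":[0,0,0]},{"delta_pos":[0,0,0.5],"dr":[0,0,0]},{"delta_pos":[0,0,0.5],"dr":[0,0,0]},{"delta_pos":[0,0,0.5],"dr":[0,0,0]},{"delta_pos":[0,0,0.5],"dr":[0,0,0]},{"delta_pos":[0,0,0.5],"dr":[0,0,0]},{"delta_pos":[0,0,0.5],"dr":[0,0,0]},{"delta_pos":[0,0,0.25],"dr":[0,0,0]},{"delta_pos":[0,0,0],"dr":[0,0,0]}]'
python3 -m handwheel '[{"delta_pos":[0,0,0],"dr":[0,0,0]},{"delta_pos":[0,0,0],"dr":[0,0,0]},{"delta_pos":[0,0,0],"dr":[0,0,0]}]'
python3 - <<'E'
from h import *
from workcell import r,camera
o=r.observe();print(o["eef_pos"],to_rows(o,(.409,-.1103,.0718)),to_rows(o,(.6914,.0792,.0718)))
E
```

```text
t: 3.15
eef_pos: [0.4076, -0.1104, 0.0719]
orientation: [0.957, 0.291, -0.002, -0.001]
contact_force: [-1.0, 0.4, -0.2]
grip_width: 0.002
t: 3.4
eef_pos: [0.4104, -0.1109, 0.0749]
orientation: [0.957, 0.291, 0.001, 0.001]
contact_force: [0.8, 0.7, 0.7]
grip_width: 0.002
[ 0.41044777 -0.11085276  0.07489486] [-0.029918   -0.04239853  0.10304416] [11.30634863 -0.04005159  0.11630193]
```

```bash
for i in 1 2 3 4 5 6; do python3 -m handwheel '[{"delta_pos":[0,0,0],"dr":[0,0,0]}]' | grep eef; done
```

```text
eef_pos: [0.4104, -0.1106, 0.0748]
eef_pos: [0.4101, -0.1104, 0.0746]
eef_pos: [0.4099, -0.1103, 0.0743]
eef_pos: [0.4097, -0.1102, 0.0741]
eef_pos: [0.4096, -0.1102, 0.0739]
eef_pos: [0.4095, -0.1101, 0.0738]
```

The arm settles slowly, towards z of about 0.0735. I'll lower it a little and start the slow sweep up to and over lid 1.

```bash
python3 -m handwheel '[{"delta_pos":[0,0,0.05],"dr":[0,0,0]},{"delta_pos":[0.2,0,0],"dr":[0,0,0]},{"delta_pos":[0.2,0,0],"dr":[0,0,0]},{"delta_pos":[0.2,0,0],"dr":[0,0,0]},{"delta_pos":[0.2,0,0],"dr":[0,0,0]},{"delta_pos":[0.2,0,0],"dr":[0,0,0]},{"delta_pos":[0.15,0,0],"dr":[0,0,0]},{"delta_pos":[0.1,0,0],"dr":[0,0,0]},{"delta_pos":[0,0,0],"dr":[0,0,0]},{"delta_pos":[0,0,0],"dr":[0,0,0]},{"delta_pos":[0,0,0],"dr":[0,0,0]},{"delta_pos":[0,0,0],"dr":[0,0,0]}]'
python3 - <<'E'
from h import *
from workcell import r,camera
import cv2
c=camera("wrist");cv2.imwrite("pics/w2.png",c["img"][:,:,::-1])
o=r.observe();print(o["eef_pos"],to_rows(o,(.6914,.0792,.0718)),R.from_quat(o["orientation"]).as_matrix()[2].round(4))
E
```

```text
t: 4.9
eef_pos: [0.4404, -0.0893, 0.0722]
orientation: [0.957, 0.291, -0.0, -0.0]
contact_force: [0.2, 0.8, 0.5]
grip_width: -0.002
[ 0.44042215 -0.08938068  0.07226499] [ 1.00779934e+01 -1.99544352e-03  1.43044562e-02] [-1.e-04 -1.e-04 -1.e+00]
```

View pics/w2.png

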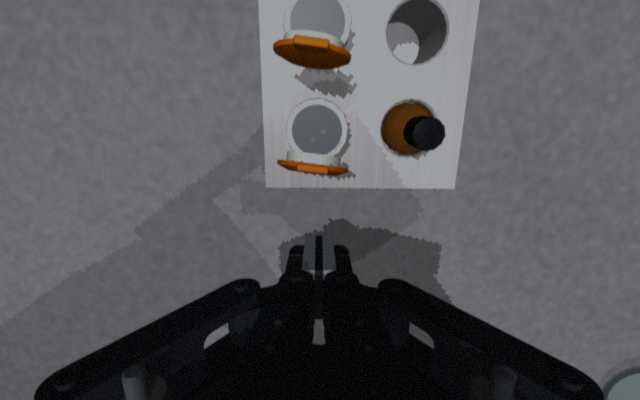

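The fingers sit just short of lid 1 and centred on the row (vial at column 317, fingers at 318), with z = 0.0722. I'll sweep on.

```bash
python3 -m handwheel '[{"delta_pos":[0.2,0,0],"dr":[0,0,0]},{"delta_pos":[0.2,0,0],"dr":[0,0,0]},{"delta_pos":[0.2,0,0],"dr":[0,0,0]},{"delta_pos":[0.2,0,0],"dr":[0,0,0]},{"delta_pos":[0.2,0,0],"dr":[0,0,0]},{"delta_pos":[0.2,0,0],"dr":[0,0,0]},{"delta_pos":[0.2,0,0],"dr":[0,0,0]},{"delta_pos":[0.2,0,0],"dr":[0,0,0]},{"delta_pos":[0.2,0,0],"dr":[0,0,0]},{"delta_pos":[0.2,0,0],"dr":[0,0,0]},{"delta_pos":[0.15,0,0],"dr":[0,0,0]},{"delta_pos":[0.1,0,0],"dr":[0,0,0]}]'
python3 - <<'E'
from h import *
from workcell import r,camera
import cv2
o=r.observe();print(o["eef_pos"],o["contact_force"],to_rows(o,(.6914,.0792,.0718)))
c=camera("wrist");a=c["img"][:,:,::-1]
s=camera("scene")["img"][:,:,::-1];s=cv2.resize(s[150:262,265:365],(357,400),interpolation=3)
cv2.imwrite("pics/w3.png",np.hstack([a[:,120:560],s]))
E
```

```text
t: 5.95
eef_pos: [0.4973, -0.0512, 0.0724]
orientation: [0.957, 0.292, 0.0, 0.0]
contact_force: [-0.6, 0.2, 0.5]
grip_width: 0.001
[ 0.49733168 -0.05122537  0.07235707] [-0.56593389  0.19721067  0.46286893] [7.79409952e+00 1.45750860e-03 2.12754297e-02]
```

View pics/w3.png

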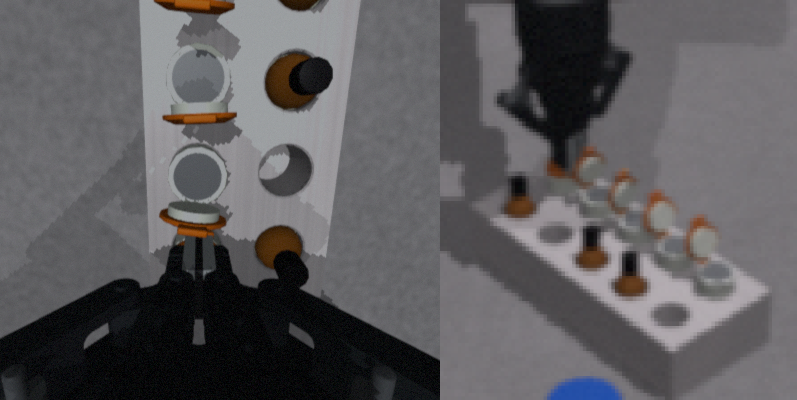

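Lid 1 is folded under the fingers, and the fingertips are just about at lid 2 (row 215 in the wrist view). The force is about 0.5 N. I'll continue.

```bash
python3 -m handwheel '[{"delta_pos":[0.2,0,0.01],"dr":[0,0,0]},{"delta_pos":[0.2,0,0],"dr":[0,0,0]},{"delta_pos":[0.2,0,0],"dr":[0,0,0]},{"delta_pos":[0.2,0,0],"dr":[0,0,0]},{"delta_pos":[0.2,0,0],"dr":[0,0,0]},{"delta_pos":[0.2,0,0],"dr":[0,0,0]},{"delta_pos":[0.2,0,0],"dr":[0,0,0]},{"delta_pos":[0.2,0,0],"dr":[0,0,0]},{"delta_pos":[0.2,0,0],"dr":[0,0,0]},{"delta_pos":[0.2,0,0],"dr":[0,0,0]},{"delta_pos":[0.2,0,0],"dr":[0,0,0]},{"delta_pos":[0.2,0,0],"dr":[0,0,0]}]'
python3 -m handwheel '[{"delta_pos":[0.2,0,0],"dr":[0,0,0]},{"delta_pos":[0.2,0,0],"dr":[0,0,0]},{"delta_pos":[0.2,0,0],"dr":[0,0,0]},{"delta_pos":[0.2,0,0],"dr":[0,0,0]},{"delta_pos":[0.2,0,0],"dr":[0,0,0]},{"delta_pos":[0.2,0,0],"dr":[0,0,0]},{"delta_pos":[0.2,0,0],"dr":[0,0,0]},{"delta_pos":[0.2,0,0],"dr":[0,0,0]},{"delta_pos":[0.2,0,0],"dr":[0,0,0]},{"delta_pos":[0.2,0,0],"dr":[0,0,0]},{"delta_pos":[0.2,0,0],"dr":[0,0,0]},{"delta_pos":[0.2,0,0],"dr":[0,0,0]}]'
python3 - <<'E'
from h import *
from workcell import r
o=r.observe();print(to_rows(o,(.6914,.0792,.0718)))
E
```

```text
t: 7.05
eef_pos: [0.5569, -0.0111, 0.0719]
orientation: [0.957, 0.291, 0.0, -0.0]
contact_force: [-0.4, -0.4, -0.4]
grip_width: 0.002
t: 8.05
eef_pos: [0.6167, 0.029, 0.072]
orientation: [0.957, 0.292, -0.0, 0.0]
contact_force: [-0.7, 0.1, 0.6]
grip_width: -0.005
[2.99952806e+00 1.55488899e-04 6.68781937e-03]
```

```bash
python3 -m handwheel '[{"delta_pos":[0.25,0,0],"dr":[0,0,0]},{"delta_pos":[0.25,0,0],"dr":[0,0,0]},{"delta_pos":[0.25,0,0],"dr":[0,0,0]},{"delta_pos":[0.25,0,0],"dr":[0,0,0]},{"delta_pos":[0.25,0,0],"dr":[0,0,0]},{"delta_pos":[0.25,0,0],"dr":[0,0,0]},{"delta_pos":[0.25,0,0],"dr":[0,0,0]},{"delta_pos":[0.25,0,0],"dr":[0,0,0]},{"delta_pos":[0.25,0,0],"dr":[0,0,0]},{"delta_pos":[0.25,0,0],"dr":[0,0,0]},{"delta_pos":[0.25,0,0],"dr":[0,0,0]},{"delta_pos":[0.25,0,0],"dr":[0,0,0]}]'
python3 -m handwheel '[{"delta_pos":[0.1,0,0],"dr":[0,0,0]},{"delta_pos":[0,0,-0.4],"dr":[0,0,0]},{"delta_pos":[0,0,-0.6],"dr":[0,0,0]},{"delta_pos":[0,0,-0.6],"dr":[0,0,0]},{"delta_pos":[0,0,-0.6],"dr":[0,0,0]},{"delta_pos":[0,0,-0.6],"dr":[0,0,0]},{"delta_pos":[0,0,-0.6],"dr":[0,0,0]},{"delta_pos":[0,0,-0.6],"dr":[0,0,0]},{"delta_pos":[0,0,-0.4],"dr":[0,0,0]}]'
python3 -m handwheel '[{"delta_pos":[-0.9,0,0],"dr":[0,0,0]},{"delta_pos":[-0.9,0,0],"dr":[0,0,0]},{"delta_pos":[-0.9,0,0],"dr":[0,0,0]},{"delta_pos":[-0.9,0,0],"dr":[0,0,0]},{"delta_pos":[-0.9,0,0],"dr":[0,0,0]},{"delta_pos":[-0.9,0,0],"dr":[0,0,0]},{"delta_pos":[-0.9,0,0],"dr":[0,0,0]},{"delta_pos":[-0.9,0,0],"dr":[0,0,0]},{"delta_pos":[-0.9,0,0],"dr":[0,0,0]},{"delta_pos":[0,0,0],"dr":[0,0,0]},{"delta_pos":[0,0,0],"dr":[0,0,0]},{"delta_pos":[0,0,0],"dr":[0,0,0]}]'
python3 - <<'E'
from workcell import camera
import cv2,numpy as np
a=camera("wrist");np.savez("w4.npz",**a);a=a["img"][:,:,::-1]
c=camera("scene");np.savez("s4.npz",**c);s=cv2.resize(c["img"][150:262,265:365,::-1],(357,400),interpolation=3)
cv2.imwrite("pics/w4.png",np.hstack([a[:,120:560],s]))
E
```

```text
t: 9.05
eef_pos: [0.6915, 0.0793, 0.072]
orientation: [0.957, 0.291, 0.0, -0.0]
contact_force: [0.1, -0.1, 0.8]
grip_width: 0.001
t: 9.8
eef_pos: [0.6942, 0.0803, 0.2075]
orientation: [0.957, 0.291, 0.002, 0.001]
contact_force: [-0.1, -0.4, 0.3]
grip_width: 0.004
t: 10.8
eef_pos: [0.4922, -0.055, 0.2047]
orientation: [0.957, 0.291, 0.001, 0.0]
contact_force: [1.0, 0.4, -0.0]
grip_width: 0.001
```

View pics/w4.png

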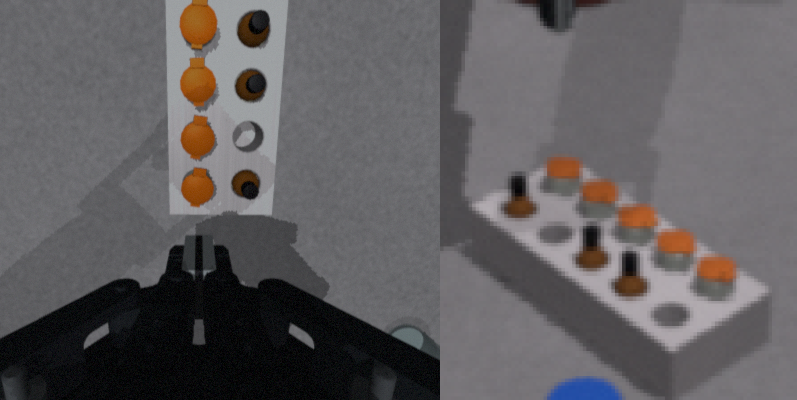

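All five lids look shut and flat, and the ambers are in place. The image resolution can't confirm 0.1 rad, so I'll come straight down on lid 1 to feel its true height against the measured z.

```bash
python3 -m handwheel '[{"delta_pos":[0.3,0,0.4],"dr":[0,0,0]},{"delta_pos":[0,0,0.6],"dr":[0,0,0]},{"delta_pos":[0,0,0.6],"dr":[0,0,0]},{"delta_pos":[0,0,0.6],"dr":[0,0,0]},{"delta_pos":[0,0,0.6],"dr":[0,0,0]},{"delta_pos":[0,0,0.5],"dr":[0,0,0]},{"delta_pos":[0,0,0.4],"dr":[0,0,0]},{"delta_pos":[0,0,0.3],"dr":[0,0,0]},{"delta_pos":[0,0,0.2],"dr":[0,0,0]},{"delta_pos":[0,0,0.05],"dr":[0,0,0]},{"delta_pos":[0,0,0],"dr":[0,0,0]},{"delta_pos":[0,0,0],"dr":[0,0,0]}]'
for i in 1 2 3; do python3 -m handwheel '[{"delta_pos":[0,0,0],"dr":[0,0,0]},{"delta_pos":[0,0,0],"dr":[0,0,0]},{"delta_pos":[0,0,0],"dr":[0,0,0]},{"delta_pos":[0,0,0],"dr":[0,0,0]},{"delta_pos":[0,0,0],"dr":[0,0,0]}]' | grep -E "eef|force"; done
```

```text
t: 11.9
eef_pos: [0.4999, -0.0501, 0.0772]
orientation: [0.957, 0.292, 0.001, 0.0]
contact_force: [-0.4, -0.7, 0.4]
grip_width: 0.005
eef_pos: [0.4993, -0.05, 0.0768]
contact_force: [-0.3, -0.1, 0.0]
eef_pos: [0.4991, -0.0499, 0.0765]
contact_force: [0.5, 0.4, 0.7]
eef_pos: [0.4992, -0.05, 0.0765]
contact_force: [-0.2, 0.0, -0.4]
```

```bash
python3 -m handwheel '[{"delta_pos":[0,0,0.05],"dr":[0,0,0]},{"delta_pos":[0,0,0.05],"dr":[0,0,0]},{"delta_pos":[0,0,0.05],"dr":[0,0,0]},{"delta_pos":[0,0,0],"dr":[0,0,0]},{"delta_pos":[0,0,0],"dr":[0,0,0]},{"delta_pos":[0,0,0],"dr":[0,0,0]}]' | grep -E "eef|force"
for i in 1 2 3 4 5 6 7; do python3 -m handwheel '[{"delta_pos":[0,0,0.01],"dr":[0,0,0]},{"delta_pos":[0,0,0],"dr":[0,0,0]},{"delta_pos":[0,0,0],"dr":[0,0,0]},{"delta_pos":[0,0,0],"dr":[0,0,0]}]' | grep -E "eef|force"; done
```

```text
eef_pos: [0.4991, -0.0499, 0.072]
contact_force: [-0.2, -0.9, 0.4]
eef_pos: [0.4992, -0.05, 0.0717]
contact_force: [0.6, -0.7, 0.2]
eef_pos: [0.4992, -0.05, 0.0714]
contact_force: [0.9, -0.3, -0.2]
eef_pos: [0.4992, -0.0499, 0.0711]
contact_force: [0.0, 1.0, -0.0]
eef_pos: [0.4991, -0.05, 0.0708]
contact_force: [0.6, 1.0, -0.2]
eef_pos: [0.4991, -0.0499, 0.0705]
contact_force: [0.1, 0.8, -0.0]
eef_pos: [0.4991, -0.05, 0.0702]
contact_force: [0.3, -0.3, 0.4]
eef_pos: [0.4993, -0.05, 0.0701]
contact_force: [-0.3, -0.7, 2.6]
```

Contact comes at measured z = 0.0701, so the height reading is true and the sweep at 0.072 left the lids at most about 0.055 rad open. I'll raise 0.9 mm and skim once more at about 0.071 for margin.

```bash
python3 -m handwheel '[{"delta_pos":[0,0,-0.035],"dr":[0,0,0]},{"delta_pos":[0,0,0],"dr":[0,0,0]},{"delta_pos":[0,0,0],"dr":[0,0,0]},{"delta_pos":[0.2,0,0],"dr":[0,0,0]},{"delta_pos":[0.2,0,0],"dr":[0,0,0]},{"delta_pos":[0.2,0,0],"dr":[0,0,0]},{"delta_pos":[0.2,0,0],"dr":[0,0,0]},{"delta_pos":[0.2,0,0],"dr":[0,0,0]},{"delta_pos":[0.2,0,0],"dr":[0,0,0]},{"delta_pos":[0.2,0,0],"dr":[0,0,0]},{"delta_pos":[0.2,0,0],"dr":[0,0,0]},{"delta_pos":[0.2,0,0],"dr":[0,0,0]}]'
python3 -m handwheel '[{"delta_pos":[0.2,0,0],"dr":[0,0,0]},{"delta_pos":[0.2,0,0],"dr":[0,0,0]},{"delta_pos":[0.2,0,0],"dr":[0,0,0]},{"delta_pos":[0.2,0,0],"dr":[0,0,0]},{"delta_pos":[0.2,0,0],"dr":[0,0,0]},{"delta_pos":[0.2,0,0],"dr":[0,0,0]},{"delta_pos":[0.2,0,0],"dr":[0,0,0]},{"delta_pos":[0.2,0,0],"dr":[0,0,0]},{"delta_pos":[0.2,0,0],"dr":[0,0,0]},{"delta_pos":[0.2,0,0],"dr":[0,0,0]},{"delta_pos":[0.2,0,0],"dr":[0,0,0]},{"delta_pos":[0.2,0,0],"dr":[0,0,0]}]'
```

```text
t: 16.98
eef_pos: [0.5445, -0.0194, 0.0709]
orientation: [0.957, 0.292, -0.0, -0.0]
contact_force: [0.6, -0.7, 0.3]
grip_width: -0.004
t: 17.98
eef_pos: [0.6042, 0.0206, 0.071]
orientation: [0.957, 0.292, -0.0, 0.0]
contact_force: [-0.1, -0.1, 0.6]
grip_width: -0.001
```

```bash
python3 -m handwheel '[{"delta_pos":[0.3,0,0],"dr":[0,0,0]},{"delta_pos":[0.3,0,0],"dr":[0,0,0]},{"delta_pos":[0.3,0,0],"dr":[0,0,0]},{"delta_pos":[0.3,0,0],"dr":[0,0,0]},{"delta_pos":[0.3,0,0],"dr":[0,0,0]},{"delta_pos":[0.3,0,0],"dr":[0,0,0]},{"delta_pos":[0.3,0,0],"dr":[0,0,0]},{"delta_pos":[0.3,0,0],"dr":[0,0,0]},{"delta_pos":[0.3,0,0],"dr":[0,0,0]},{"delta_pos":[0.3,0,0],"dr":[0,0,0]},{"delta_pos":[0.3,0,0],"dr":[0,0,0]},{"delta_pos":[0.25,0,0],"dr":[0,0,0]}]'
python3 -m handwheel '[{"delta_pos":[0,0,-0.4],"dr":[0,0,0]},{"delta_pos":[0,0,-0.6],"dr":[0,0,0]},{"delta_pos":[0,0,-0.6],"dr":[0,0,0]},{"delta_pos":[0,0,-0.6],"dr":[0,0,0]},{"delta_pos":[0,0,-0.6],"dr":[0,0,0]},{"delta_pos":[0,0,-0.6],"dr":[0,0,0]},{"delta_pos":[0,0,-0.6],"dr":[0,0,0]},{"delta_pos":[0,0,-0.4],"dr":[0,0,0]},{"delta_pos":[0,0,0],"dr":[0,0,0]},{"delta_pos":[0,0,0],"dr":[0,0,0]}]'
python3 - <<'E'
from workcell import camera
import cv2,numpy as np
t=camera("top")["img"];c=camera("scene")["img"]
t0=np.load("top0.npz")["img"];c0=np.load("scene0.npz")["img"]
s=cv2.resize(c[170:262,265:365,::-1],(435,400),interpolation=3)
cv2.imwrite("pics/end.png",np.vstack([np.hstack([s,cv2.resize(t[150:250,290:380,::-1],(360,400),interpolation=3)]),cv2.resize(c[130:320,120:560,::-1],(795,200))])[:600])
E
```

```text
t: 18.98
eef_pos: [0.693, 0.0803, 0.0709]
orientation: [0.957, 0.292, 0.0, 0.0]
contact_force: [0.4, -0.2, -0.1]
grip_width: -0.003
t: 19.82
eef_pos: [0.6927, 0.0796, 0.2044]
orientation: [0.957, 0.291, 0.001, 0.0]
contact_force: [-0.4, 0.7, -0.2]
grip_width: 0.001
```

View pics/end.png

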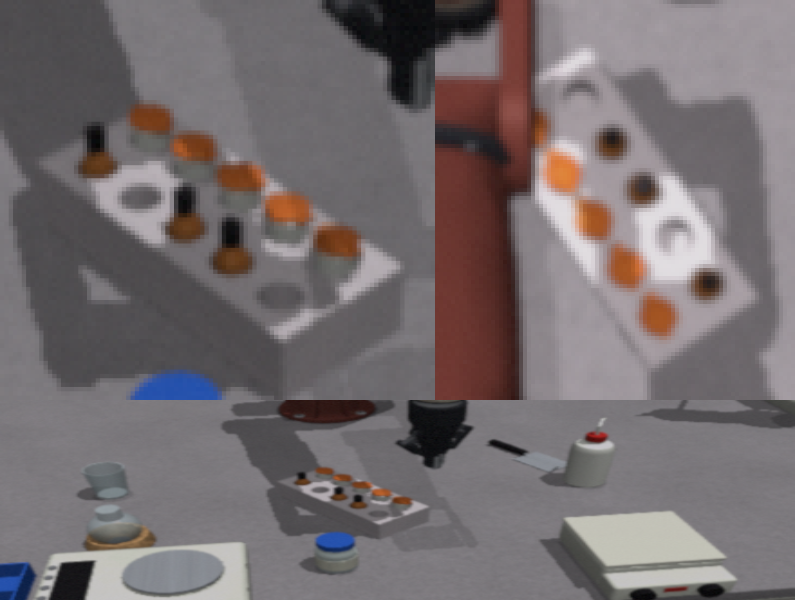

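The five lids lie flat with the vials seated. The ambers and other bench items look undisturbed, and the arm is raised clear. I'm handing in.

```bash
python3 -c "from workcell import ticket;print(ticket.hand_in())"
```

```text
the job is handed in; nothing more can be done
None
```

All five lids are folded shut, and I've handed the job in at about 20 s of the 58 s allowed; it reports no verdict.

- **Sweep:** I ran the closed fingertips along the row from the vial1 end at z ≈ 0.072 m.
- **Height check:** I then touched down on lid 1. Contact came at z = 0.0701 m with 2.6 N, so the height reading was true.
- **Second skim:** I repeated the pass at z ≈ 0.071 m for margin. By geometry each lid should be no more than about 0.03 rad open.
- **Last pictures:** All five lids look flat and the vials seated. The ambers and the other bench items look undisturbed, and the arm is raised clear at z ≈ 0.20 m.
- **Forces:** No reading showed more than about 3 N. These were taken at the end of each move call, so they would not show a brief peak in between.

No check failed or disagreed. The lid angles were not measured directly, because the images are too coarse to resolve 0.1 rad. I compared the bench items before and after only by eye.

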